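# Feed a tissue cassette through the guide with a push stick

## Robot

A 6-joint arm with a two-finger parallel gripper is mounted at the origin on a cart in front of the work surface, level with it; the furniture and walls round the work are solid. World frame = base frame: x ahead of the robot, y to its left, z up, the work surface at z = 0. Lengths are in mm, angles in rad, forces in N, time in s.
With the tool pointing down it reaches from about 300 to 775 mm from the base axis. Payload 14.6 kg.
Tool frame: the origin (TCP) lies on the centre line of the jaws, within the pads' length; the fingertips stand 11 mm ahead of it and the grasp point (between the pads) lies 8 mm behind it; z points along the fingers, y is the line along which they close (so a half turn about z gives the same grasp; the last joint's range is limited). The gripper opens to 94 mm and grips with 3 to 60 N. Pads are 16 mm wide; open, the fingers measure 119 mm over their backs; the gripper's body (75 mm by 177 mm) begins 78 mm behind the grasp point.
Start: joints at [-1.222, 0.3, 1.521, -0, 1.321, -0.067], TCP at [222.149, -503.129, 216.446] pointing down, gripper open.
Joint ranges: [-3.03, 3.03], [-0.79, 2.21], [0.23, 2.52], [-1.04, 4.18], [0, 3.07], [-2.55, 2.55]. Speed limits (rad/s): [2.22, 2.22, 2.57, 3.14, 3.14, 3.14].

## Interface

Orientations are given as a unit quaternion [x, y, z, w].
In Python, from cell import arm, vision, spotter gives the robot as it stands.
- The arm moves only by the tool servo_tool, never from a script. Its argument "steps" is a list of rows, each a list of 7 numbers: the finger opening in m, from 0 to 0.094, then the shift along the tool's x, y, z in m, then the turn, a rotation vector about the tool's x, y, z in degrees. A call has exactly 10 rows; each row shifts and turns the commanded pose from where the row before left it, along the tool's axes as they then stand; what a row does not reach is not made up. A row lasts 1/12 s, in which the tool goes at most 41.7 mm and 7.16 degrees, less where a joint would pass 70% of its speed; a pose out of reach is approached as far as the arm can. A call is refused whole if a number of a shift passes 0.0417 or a number of a turn 7.16, either way. A call with a gripper value outside its range is refused whole. The fingers move at their own pace and stop on an object; "newtons" is the grip in N (left out, the last holds). Time passes only in rows, so rows that do not move let the fingers close, or fill a call up. It gives the time, the measured TCP pose, the force and the opening at its end, in the units of the state.
- arm.get_obs(): the state, without advancing time (a new reading comes with each control period).
- vision.camera(name): name is "scene" or "top"; returns a dict with "pixels" (480x640x3 uint8, red, green, blue), "K" (3x3 intrinsics, pixels), "R" (3x3) and "t" (3): a world point X has camera coordinates R X + t. Camera axes: x right, y down, z forward; pixel columns grow to the right and rows downward; lengths in mm; the calibration is good to about 2 mm. A picture is of the moment at which its call begins. There is no depth.
- arm.finish_job(): hands the job in, once; it reports no verdict.
Trained networks look in the newest picture that a camera, given by its name, has taken for a name from the list of things; names that differ only in an ending like _2 or _b are one class to them, and where a whole thing is asked for, a point or a joint stands for the part that bears it (a point fixed in the world has none). Each returns a list of dicts, best first, with "score" (0 to 1); they miss things now and then, are a little off and sometimes report something else, mostly with a low value. They report only what shows in the picture. A call takes as long as a camera call. They do not tell look-alikes from the thing itself.
- spotter.boxes_of(query, camera): "centre" ([row, column] in pixels, amid what is visible of it).
- spotter.silhouettes(query, camera): "pixels" (480x640 bool, what is visible of it) and "centre" ([row, column] in pixels, amid what is visible of it).
- spotter.pinpoint(query, camera): "centre" ([row, column] in pixels: a listed point, or the origin of a listed thing).
The state is a dict: "time": time; "joints": joint angles; "dq": joint speeds; "effort": joint torques, N m; "eef_pos": TCP position; "tcp_rot": TCP orientation; "wrist_force": force on the tool from outside, world axes, zero at the start; "ft_torque": the same for the moment, N m; "grip_width": opening from 0.0 (shut) to 1.0 (fully open).
Only numpy, scipy, OpenCV 4.12 (cv2) and the standard library are available. Lean on these libraries where they do the work, as an engineer would, in place of code of your own. Each camera call takes 0.05 s, during which the arm holds its last target. There are 200 camera calls.

## Task

Take the push stick by its handle and, touching the cassette only with the stick, feed the cassette gently from the guide's apron through the narrow tunnel until it has pushed the stiff sliding seat inside fully home; stop there, without ramming it. Then draw the stick out and lay it on the bench, clear of the guide. Leave the sample jar and the small bottle beside the guide where they are.

Things in the scene. Friction and masses are not known exactly. Their poses are not given: they have to be found in the camera images.
- guide: Aluminium feed guide on a grey base plate, fixed to the bench. Origin at bench level under the middle of the tunnel mouth; +x is the feed direction, z up. Base plate 76 mm wide, x -100 to +180 mm, its top (the channel floor) 6 mm above the bench. The apron (x -100 to 0) has two flared cheeks (x -45 to 0, tops 20 mm above the bench) narrowing from 56 to 31 mm apart.
- tunnel_mouth (a point): Middle of the tunnel mouth, on the channel floor (axes as the guide). The straight tunnel runs from here 130 mm in +x: 31 mm wide inside, 20 mm high, roof top 31 mm above the bench, an 8 mm sight slot along the roof. Inside, a stop is clamped at a setting that differs each time and is not measured: the cassette's front face meets its rubber pad 82 to 104 mm in.
- brake (a point): Sprung brake shoe in the tunnel's +y wall, 75 mm past the mouth (34 mm long, ramped at both ends); it presses on the side of the passing cassette and drags on it with a few N.
- cassette: White slotted plastic cassette, 40 (x) x 28 (y) x 14 (z) mm, about 40 g, lying askew on the apron. Origin at the centre of its underside; x along its length, either end may go first. It fits the tunnel lengthwise with 1.5 mm to spare each side.
- push_stick: Grey plastic push stick lying on the bench, about 80 g. Origin on its underside, below the handle; +x points to the nose. A bar 14 mm wide and 12 mm high from x -15 to +150 mm, with an upright handle block at x = 0: 20 (x) x 16 (y) mm, top 55 mm above the underside.
- stick_nose (a point): Centre of the push stick's flat nose end (14 x 12 mm), 150 mm ahead of the handle and 6 mm above its underside.
- seat (a joint): Travel (m) of the hidden stop's stiff seat along the feed: 0 to 0.002 at the start, home at 0.008; stays where left. The cassette pushes it through a rubber pad that gives 1 mm per 4 N, up to 4 mm. Push on the stick: under 5 N past the brake shoe, 6 to 11 N while the seat moves, then rising steeply; 13 to 16 N means home, over 20 N is ramming.
- sample_jar_2: Clear glass sample jar standing on the robot's side of the guide, 52 mm across, 90 mm high; origin at the centre of its base. Bystander.
- reagent_bottle_1: Small brown dropper bottle standing beyond the guide, 32 mm across, 96 mm high; origin at the centre of its base. Bystander.
Mind the look-alikes: they are no part of the job. There is more than one size of the push_stick; the one meant has the size given above.

How it is judged:
By the outcome, as a careful person would: the job done as asked, in the order asked, and still so for the second after the job is handed in, with the robot touching nothing.
It also fails if it takes over 64 s, if anything falls off the work surface, if the arm or the gripper's body presses on something with over 40 N, if the wrist force passes 120 N, or if a joint passes its speed limit or range.

## Working session

There is one attempt and no reset: what is moved stays moved. The work goes in short steps, Python scripts to look and compute and a tool call to move; the robot and the scene stay as the last step left them, time stands still between calls to the robot, and variables do not carry over. Pictures are saved under pics/ and viewed, on a budget of 10 in all, crops included, one or two more only if the job needs it, and the job is handed in when it is done.

Besides the shell and the picture viewer there is one more tool, called after "Emit:" as a command line: name --pt "numbers of a row" for each row, then --argument value for the rest. servo_tool: Moves the arm, as the interface text tells. Its arguments: {"type":"object","properties":{"steps":{"type":"array"},"newtons":{"type":"number"}},"required":["steps"]}

```bash
ls; mkdir -p pics; cat > h.py <<'E'
import numpy as np, cv2
from cell import arm, vision, spotter
def ray(cam,rc,z):
    K,R,t=[np.array(cam[k],float) for k in("K","R","t")]
    d=R.T@np.linalg.inv(K)@np.array([rc[1],rc[0],1.]); c=-R.T@t
    return c+d*(z-c[2])/d[2]
def proj(cam,X):
    p=np.array(cam["K"])@(np.array(cam["R"])@np.array(X,float)+np.array(cam["t"]).ravel()); return p[:2]/p[2]
def save(cam,fn): cv2.imwrite(fn,cam["pixels"][:,:,::-1])
E
python3 - <<'E'
from h import *
for n in("top","scene"):
    c=vision.camera(n); save(c,f"pics/{n}0.png")
    print(n,"cam",(-np.array(c["R"]).T@np.array(c["t"]).ravel()).round())
    for q in("guide","tunnel_mouth","cassette","push_stick","stick_nose","sample_jar_2","reagent_bottle_1","brake"):
        print(q,[(round(d["score"],2),np.round(d["centre"],1).tolist(),ray(c,d["centre"],0).round(1).tolist()) for d in spotter.pinpoint(q,n)])
print(arm.get_obs())
E
```

```text
pics
top cam [440. -13. 891.]
guide []
tunnel_mouth [(0.82, [248.2, 288.4], [566.0, 57.3, 0.0])]
cassette [(0.68, [245.5, 320.1], [570.7, -1.2, 0.0])]
push_stick [(0.81, [176.2, 296.5], [703.4, 42.9, 0.0]), (0.55, [315.9, 450.1], [441.6, -234.4, 0.0])]
stick_nose [(0.85, [320.6, 369.1], [433.8, -88.8, 0.0]), (0.83, [173.9, 234.9], [708.8, 159.8, 0.0]), (0.22, [249.8, 286.8], [563.1, 60.2, 0.0])]
sample_jar_2 [(0.85, [341.6, 269.2], [397.5, 90.4, 0.0])]
reagent_bottle_1 [(0.54, [169.2, 357.6], [716.3, -72.8, 0.0])]
brake [(0.94, [254.3, 245.2], [555.1, 136.9, 0.0])]
scene cam [-193.  363.  946.]
guide [(0.64, [268.1, 280.5], [566.0, 56.2, 0.0])]
tunnel_mouth [(0.96, [265.7, 277.0], [575.6, 59.8, 0.0])]
cassette [(0.57, [257.1, 302.9], [571.0, 0.5, -0.0])]
push_stick [(0.53, [221.9, 258.9], [714.3, 39.3, 0.0])]
stick_nose [(0.58, [244.8, 215.8], [694.8, 151.6, -0.0])]
sample_jar_2 [(0.57, [335.5, 307.4], [388.2, 84.8, 0.0])]
reagent_bottle_1 []
brake [(0.72, [282.6, 250.5], [560.1, 127.8, 0.0])]
{'time': 0.9, 'joints': array([-1.22157735e+00,  2.99869441e-01,  1.52103271e+00,  1.51676064e-05,
        1.32067151e+00, -6.66287456e-02]), 'dq': array([ 1.42110495e-03, -3.35376543e-04, -1.13667854e-03, -5.21642126e-04,
       -8.49491588e-05,  2.15942621e-03]), 'effort': array([-2.53358347e-03, -5.31658280e+01, -3.52912223e+01,  7.07378006e-02,
        2.13357888e-02, -3.07117318e-05]), 'eef_pos': array([ 222.16215521, -503.11741507,  216.44849903]), 'tcp_rot': array([9.78461985e-01, 2.06427089e-01, 8.61176013e-06, 8.36577826e-06]), 'wrist_force': array([-0.22154139,  0.04882785, -0.59586217]), 'ft_torque': array([-0.01921265,  0.03816892, -0.00502193]), 'grip_width': 1.0021830147119963}
```

View pics/top0.png

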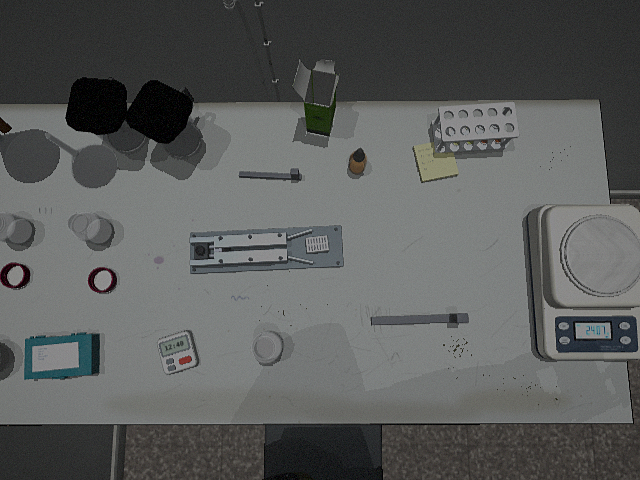

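View pics/scene0.png

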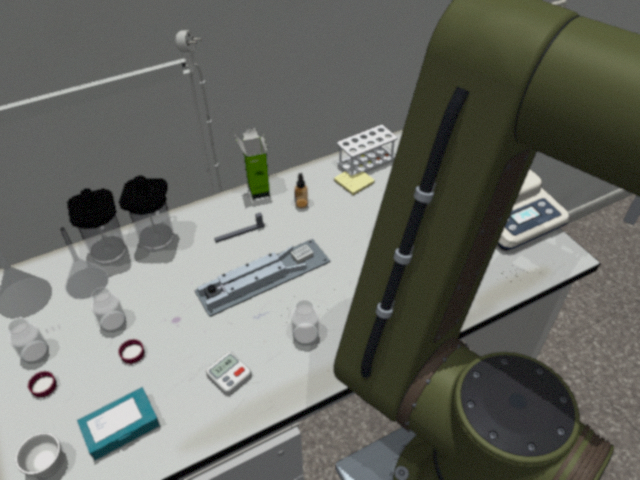

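The two views show the guide with its mouth near (top) row 248, col 288, and the apron and cassette to the right of it at (245, 320), so the feed runs left (+y). There are two sticks. A is at (176, 239–301), about 115 mm overall. B is at (320, 371–468), about 180 mm overall including handle parallax. B fits the 165 mm bar, so I'll confirm it in one enlarged crop and measure at the same time.

```bash
python3 - <<'E'
from h import *
c=vision.camera("top"); im=c["pixels"][:,:,::-1]
a=cv2.resize(im[300:340,360:480],None,fx=6.5,fy=6.5,interpolation=cv2.INTER_CUBIC)
b=cv2.resize(im[215:270,270:350][:, :],None,fx=6,fy=6,interpolation=cv2.INTER_CUBIC)
b=cv2.copyMakeBorder(b,0,0,0,a.shape[1]-b.shape[1],cv2.BORDER_CONSTANT)
cv2.imwrite("pics/crop1.png",np.ascontiguousarray(np.vstack([a,b])))
print(c["K"],c["R"])
for q in("push_stick","cassette","guide","sample_jar_2","reagent_bottle_1"):
    for d in spotter.silhouettes(q,"top"):
        m=d["pixels"].astype(np.uint8); n,l,s,_=cv2.connectedComponentsWithStats(m); m=(l==1+np.argmax(s[1:,4])).astype(np.uint8)
        r=cv2.minAreaRect(np.argwhere(m)[:,::-1].astype(np.float32))
        p=cv2.boxPoints(r); z={"push_stick":12,"cassette":20,"guide":6}.get(q,0)
        print(q,round(d["score"],2),[x for x in np.round(r[0],1)],np.round(r[1],1),round(r[2],1),[ray(c,[y,x],z)[:2].round(1).tolist() for x,y in p])
E
```

```text
[[487.78981681   0.         321.50328016]
 [  0.         487.78981681 235.68592944]
 [  0.           0.           1.        ]] [[-0.00402814 -0.99993428 -0.01073377]
 [-0.98626682  0.00574492 -0.16505985]
 [ 0.16511066  0.00992148 -0.98622514]]
push_stick 0.81 [np.float64(269.5), np.float64(173.5)] [11. 61.] 90.0 [[716.5, 150.0], [715.7, 35.7], [694.4, 35.6], [695.2, 149.5]]
push_stick 0.74 [np.float64(419.4), np.float64(318.7)] [10. 97.] 88.9 [[444.4, -91.1], [447.1, -263.1], [429.5, -262.5], [426.8, -91.1]]
cassette 0.92 [np.float64(316.4), np.float64(244.1)] [15.6 21.4] 85.6 [[583.2, 25.5], [586.0, -13.2], [557.7, -15.1], [554.9, 23.3]]
cassette 0.4 [np.float64(265.6), np.float64(249.0)] [ 42.8 152.9] 87.8 [[596.5, 238.0], [605.9, -39.9], [528.1, -42.1], [518.7, 231.8]]
sample_jar_2 0.56 [np.float64(266.8), np.float64(345.8)] [30.4 33.9] 45.0 [[388.3, 135.4], [430.3, 93.0], [392.3, 54.1], [350.9, 96.4]]
reagent_bottle_1 0.95 [np.float64(357.5), np.float64(161.0)] [26. 17.] 90.0 [[758.4, -57.0], [758.1, -89.5], [706.8, -88.5], [707.0, -56.4]]
```

View pics/crop1.png

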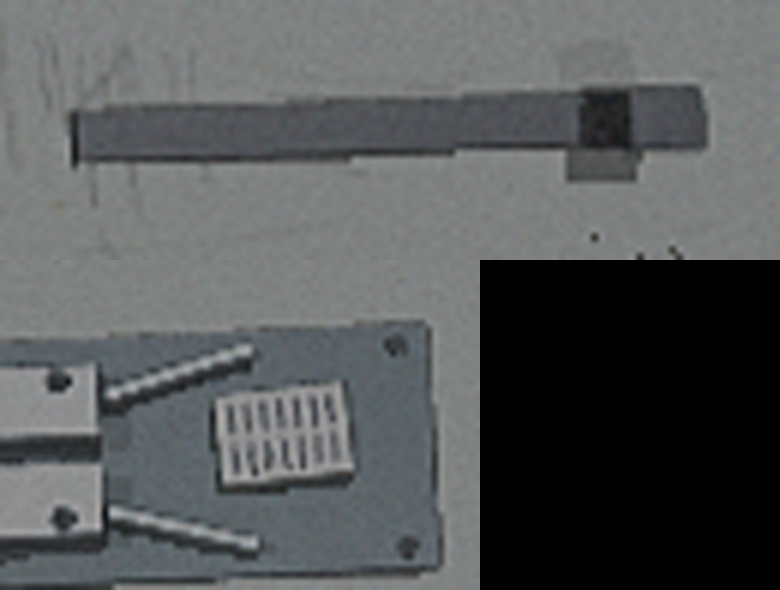

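The crop confirms B as the stick meant: nose at px (372, 321), handle top at px (463, 318), length consistent with 150 mm. The cassette at (317, 244) is askew by a few degrees between the cheeks and the plate end. Next I'll compute the geometry.

```bash
python3 - <<'E'
from h import *
c=vision.camera("top")
P=lambda x,y,z:ray(c,[y,x],z)[:2].round(1)
print("nose",P(371.6,320.8,12),"handle",P(463.1,318,55),"hfront",P(449.2,318.3,12))
print("handle edges y",P(457.5,318,55),P(468.5,318,55))
print("plate R",P(341.3,225.3,6),P(343.3,266.7,6))
im=c["pixels"][:,:,::-1]
print("roof mouth corners",P(286.5,232.3,31),P(287.3,262.5,31))
for z in(6,): 
  d=spotter.pinpoint("tunnel_mouth","top")[0]["centre"];print("mouth",P(d[1],d[0],6))
  d=spotter.pinpoint("brake","top")[0]["centre"];print("brake",P(d[1],d[0],13))
d=[(306,327.2,20+0)]
# cassette top corners crop
print("cass",[P(270+x/6,215+(y-260)/6,20) for x,y in((213,398),(343,382),(354,470),(224,486))])
s=cv2.resize(im[215:285,180:350],None,fx=4.6,fy=4.6,interpolation=cv2.INTER_CUBIC);cv2.imwrite("pics/crop2.png",np.ascontiguousarray(s))
E
```

```text
nose [433.6 -92.2] handle [ 437.9 -242.4] hfront [ 437.4 -229.6]
handle edges y [ 437.9 -233. ] [ 437.9 -251.5]
plate R [607.3 -40.6] [530.6 -43.4]
roof mouth corners [590.4  58.4] [536.1  56.6]
mouth [559.3  63.2]
brake [552.3 132.5]
cass [array([581.7,  24.9]), array([586.3, -14.4]), array([559.5, -17.5]), array([554.9,  21.5])]
```

View pics/crop2.png

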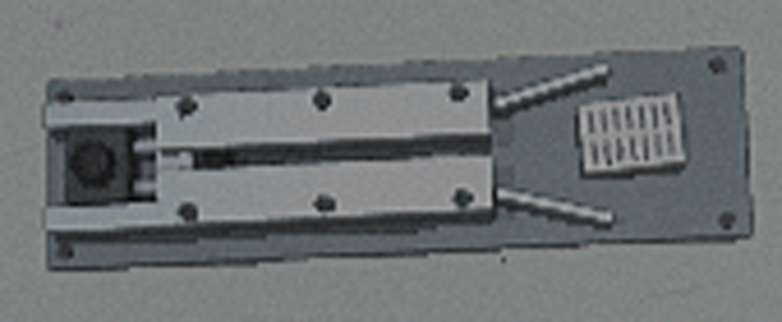

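```bash
python3 - <<'E'
from h import *
c=vision.camera("top")
P=lambda x,y,z:ray(c,[215/1+y/4.6,180+x/4.6][0:2],z)[:2]
R=[P(739,47,6),P(751,237,6)];L=[P(48,82,6),P(48,268,6)]
print([p.round(1) for p in R+L])
r=sum(R)/2;l=sum(L)/2;u=(l-r)/np.linalg.norm(l-r)
print("plate len",np.linalg.norm(l-r),"dir",u,np.degrees(np.arctan2(u[1],u[0])))
print("mouth",r+100*u, l-180*u, "end",r)
s=[P(490,147,31),P(200,158,31),P(490,80,31),P(494,218,31),P(158,95,31),P(157,228,31)]
print([p.round(1) for p in s])
o=(r+100*u+l-180*u)/2; v=np.array([-u[1],u[0]])
pts=[ray(c,[215+(y-260)/6,270+x/6],20)[:2] for x,y in((213,398),(343,382),(354,470),(224,486))]
print("cass guide frame",[np.round([(p-o)@u,(p-o)@v],1) for p in pts])
b=np.array([ray(c,d["centre"],0)[:2] for d in spotter.pinpoint("sample_jar_2","top")[:1]+spotter.pinpoint("reagent_bottle_1","top")[:1]]);print(b)
E
```

```text
[array([607.5, -39.4]), array([531. , -43.3]), array([594.8, 238. ]), array([520.1, 235. ])]
plate len 278.1001692063934 dir [-0.04224501  0.99910728] 92.42118137253898
mouth [564.9876858   58.56561059] [565.06794418  56.66747581] end [569.21218693 -41.34511751]
[array([563.9,  58.2]), array([560.2, 170.6]), array([590.2,  58.4]), array([536.3,  56.4]), array([585.1, 187.8]), array([533.1, 186.5])]
cass guide frame [array([-33.4, -15.2]), array([-72.8, -18.2]), array([-74.8,   8.7]), array([-35.6,  11.7])]
[[393.32985036  85.35859298]
 [714.32053142 -75.56737096]]
```

Emit:
servo_tool --pt "0.094 0 0 0 0 0 -6.78" --pt "0.094 0 0 0 0 0 -6.78" --pt "0.094 0 0 0 0 0 -6.78" --pt "0.094 0 0 0 0 0 -6.78" --pt "0.094 0 0 0 0 0 -6.78" --pt "0.094 0 0 0 0 0 -6.78" --pt "0.094 0 0 0 0 0 -6.78" --pt "0.094 0 0 0 0 0 -6.78" --pt "0.094 0 0 0 0 0 -6.78" --pt "0.094 0 0 0 0 0 -6.78"

```text
time: 2.33
eef_pos: [222.1, -503.1, 216.5]
tcp_rot: [0.695, 0.719, -0.0, 0.0]
wrist_force: [0.1, -0.5, 0.3]
grip_width: 0.999
```

Emit:
servo_tool --pt "0.06 0.0255 0.0223 0.009 0 0 0" --pt "0.06 0.0255 0.0223 0.009 0 0 0" --pt "0.06 0.0255 0.0223 0.009 0 0 0" --pt "0.06 0.0255 0.0223 0.009 0 0 0" --pt "0.06 0.0255 0.0223 0.009 0 0 0" --pt "0.06 0.0255 0.0223 0.009 0 0 0" --pt "0.06 0.0255 0.0223 0.009 0 0 0" --pt "0.06 0.0255 0.0223 0.009 0 0 0" --pt "0.06 0.0255 0.0223 0.009 0 0 0" --pt "0.06 0.0255 0.0223 0.009 0 0 0"

```text
time: 3.17
eef_pos: [438.7, -240.5, 126.2]
tcp_rot: [0.697, 0.717, 0.0, 0.0]
wrist_force: [-0.1, -0.6, -0.5]
grip_width: 0.636
```

Emit:
servo_tool --pt "0.06 -0.0017 -0.0008 0.014 0 0 0" --pt "0.06 0 0 0.014 0 0 0" --pt "0.06 0 0 0.014 0 0 0" --pt "0.06 0 0 0.014 0 0 0" --pt "0.06 0 0 0.014 0 0 0" --pt "0.06 0 0 0.014 0 0 0" --pt "0.06 0 0 0.01 0 0 0" --pt "0.06 0 0 0.008 0 0 0" --pt "0.06 0 0 0.005 0 0 0" --pt "0.06 0 0 0 0 0 0"

```text
time: 4.0
eef_pos: [436.8, -243.5, 18.8]
tcp_rot: [0.697, 0.717, -0.0, -0.001]
wrist_force: [-0.1, 0.4, 1.2]
grip_width: 0.637
```

Emit:
servo_tool --newtons 50 --pt "0.0 0 0 0 0 0 0" --pt "0.0 0 0 0 0 0 0" --pt "0.0 0 0 0 0 0 0" --pt "0.0 0 0 0 0 0 0" --pt "0.0 0 0 0 0 0 0" --pt "0.0 0 0 0 0 0 0" --pt "0.0 0 0 0 0 0 0" --pt "0.0 0 0 0 0 0 0" --pt "0.0 0 0 0 0 0 0" --pt "0.0 0 0 0 0 0 0"

```text
time: 4.83
eef_pos: [437.1, -243.7, 19.5]
tcp_rot: [0.697, 0.717, 0.0, 0.0]
wrist_force: [-1.1, 1.2, 1.8]
grip_width: 0.166
```

Emit:
servo_tool --pt "0.0 0 0 -0.01 0 0 -0.6" --pt "0.0 0 0 -0.01 0 0 0" --pt "0.0 0.0081 0.0199 0 0 0 0" --pt "0.0 0.0081 0.0199 0 0 0 0" --pt "0.0 0.0081 0.0199 0 0 0 0" --pt "0.0 0.0081 0.0199 0 0 0 0" --pt "0.0 0.0081 0.0199 0 0 0 0" --pt "0.0 0.0081 0.0199 0 0 0 0" --pt "0.0 0.0081 0.0199 0 0 0 0" --pt "0 0 0 0 0 0 0"

```text
time: 5.67
eef_pos: [576.8, -180.1, 40.7]
tcp_rot: [0.693, 0.721, 0.001, 0.001]
wrist_force: [-0.2, -0.4, -0.9]
grip_width: 0.169
```

```bash
python3 - <<'E'
from h import *
c=vision.camera("top"); im=c["pixels"][:,:,::-1]
a=cv2.resize(im[205:290,270:430],None,fx=5,fy=5,interpolation=cv2.INTER_CUBIC)
cv2.imwrite("pics/crop3.png",np.ascontiguousarray(a))
d=spotter.pinpoint("stick_nose","top")
print([(x["score"],x["centre"],ray(c,x["centre"],26).round(1)) for x in d])
o=arm.get_obs();print(o["eef_pos"],o["wrist_force"])
E
```

```text
[(0.9, [242.4, 337.1], array([572.4, -32.1,  26. ])), (0.79, [173.6, 236.7], array([701.5, 151.4,  26. ]))]
[ 574.19331332 -181.34154543   39.9937795 ] [-0.40796289 -0.60630316 -1.02136583]
```

View pics/crop3.png

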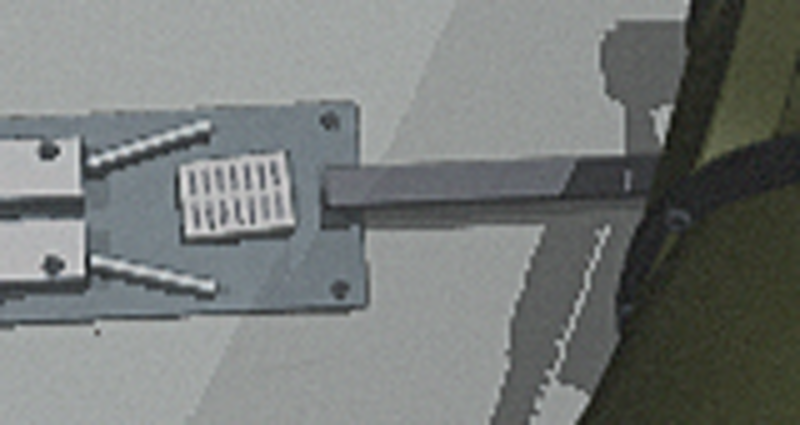

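```bash
python3 - <<'E'
from h import *
c=vision.camera("top")
P=lambda x,y,z:ray(c,[205+y/5,270+x/5],z).round(1)
print(P(326,188.5,32),P(326,188.5,33),"at",P(560,179,32),"cass",[P(*p,20) for p in((179,168),(287,152),(296,226),(187,241))])
print("roof mouth",P(80,137,31),P(85,283,31),"plate",P(357,100,6),P(366,305,6))
E
```

```text
[570.9 -28.6  32. ] [570.8 -28.5  33. ] at [ 573.9 -111.9   32. ] cass [array([580.6,  24.3,  20. ]), array([586.2, -14.8,  20. ]), array([559.2, -17.9,  20. ]), array([553.9,  21.4,  20. ])]
roof mouth [590.2  59.3  31. ] [537.7  57.1  31. ] plate [607.9 -40.8   6. ] [531.9 -43.2   6. ]
```

Emit:
servo_tool --newtons 60 --pt "0 0 -0.0015 0.004 0 0 0" --pt "0 0 0 0.004 0 0 0" --pt "0 0 0 0.003 0 0 0" --pt "0 0.003 0 0 0 0 0" --pt "0 0.003 0 0 0 0 0" --pt "0 0.002 0 0 0 0 0" --pt "0 0.002 0 0 0 0 0" --pt "0 0.002 0 0 0 0 0" --pt "0 0.002 0 0 0 0 0" --pt "0 0.002 0 0 0 0 0"

```text
time: 6.65
eef_pos: [572.0, -165.4, 28.5]
tcp_rot: [0.693, 0.721, 0.0, 0.0]
wrist_force: [-0.3, -0.4, -0.6]
grip_width: 0.167
```

Emit:
servo_tool --pt "0 0.002 0 0 0 0 0" --pt "0 0.002 0 0 0 0 0" --pt "0 0.002 0 0 0 0 0" --pt "0 0.002 0 0 0 0 0" --pt "0 0.002 0 0 0 0 0" --pt "0 0.002 0 0 0 0 0" --pt "0 0.002 0 0 0 0 0" --pt "0 0.002 0 0 0 0 0" --pt "0 0.002 0 0 0 0 0" --pt "0 0.002 0 0 0 0 0"

```text
time: 7.48
eef_pos: [571.2, -145.5, 28.4]
tcp_rot: [0.693, 0.721, -0.0, -0.0]
wrist_force: [-0.1, 0.3, -1.1]
grip_width: 0.167
```

```bash
python3 - <<'E'
from h import *
c=vision.camera("top"); im=c["pixels"][:,:,::-1]
a=cv2.resize(im[205:290,270:430],None,fx=5,fy=5,interpolation=cv2.INTER_CUBIC)
cv2.imwrite("pics/crop4.png",np.ascontiguousarray(a))
o=arm.get_obs();print(o["eef_pos"],o["wrist_force"])
E
```

```text
[ 571.13830767 -145.16855916   28.41739032] [ 0.16059707  1.03279066 -0.59046656]
```

View pics/crop4.png

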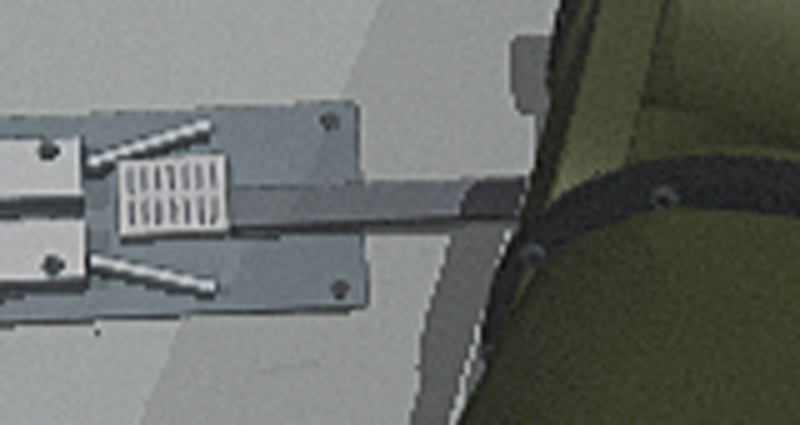

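The cassette is now straight, at crop (172, 197). Its front corner touches the upper cheek at (120, 160), and the nose sits flush behind it. I'll keep pushing gently.

Emit:
servo_tool --pt "0 0.002 0 0 0 0 0" --pt "0 0.002 0 0 0 0 0" --pt "0 0.002 0 0 0 0 0" --pt "0 0.002 0 0 0 0 0" --pt "0 0.002 0 0 0 0 0" --pt "0 0.002 0 0 0 0 0" --pt "0 0.002 0 0 0 0 0" --pt "0 0.002 0 0 0 0 0" --pt "0 0.002 0 0 0 0 0" --pt "0 0.002 0 0 0 0 0"

```text
time: 8.37
eef_pos: [570.4, -125.5, 28.5]
tcp_rot: [0.693, 0.721, 0.0, 0.0]
wrist_force: [-0.0, -0.4, -1.8]
grip_width: 0.164
```

```bash
python3 - <<'E'
from h import *
c=vision.camera("top"); im=c["pixels"][:,:,::-1]
a=cv2.resize(im[205:290,230:390],None,fx=5,fy=5,interpolation=cv2.INTER_CUBIC)
cv2.imwrite("pics/crop5.png",np.ascontiguousarray(a))
o=arm.get_obs();print(o["eef_pos"],o["wrist_force"])
E
```

```text
[ 570.40772809 -125.18674197   28.46751386] [-0.33039782  0.12029314  0.03925728]
```

View pics/crop5.png

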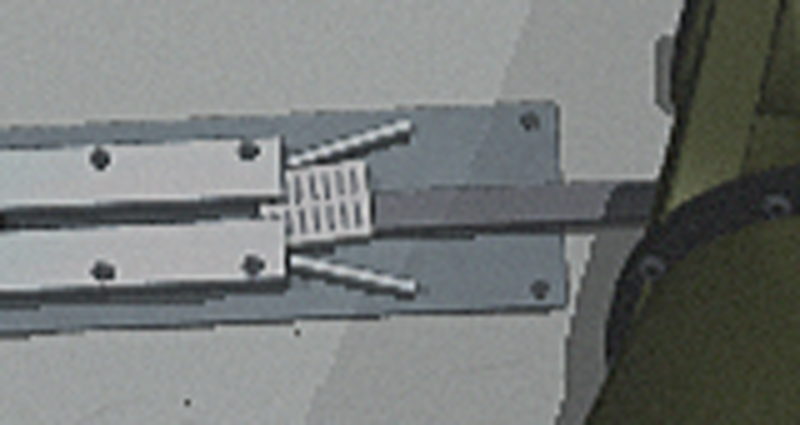

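The cassette's front is about 9 mm inside the mouth and straight. It shows in the slot at crop (265, 210).

Emit:
servo_tool --pt "0 0.0025 0 0 0 0 0" --pt "0 0.0025 0 0 0 0 0" --pt "0 0.0025 0 0 0 0 0" --pt "0 0.0025 0 0 0 0 0" --pt "0 0.0025 0 0 0 0 0" --pt "0 0.0025 0 0 0 0 0" --pt "0 0.0025 0 0 0 0 0" --pt "0 0.0025 0 0 0 0 0" --pt "0 0.0025 0 0 0 0 0" --pt "0 0.0025 0 0 0 0 0"

```text
time: 9.25
eef_pos: [569.4, -100.4, 28.4]
tcp_rot: [0.693, 0.721, -0.0, -0.0]
wrist_force: [-0.3, -1.0, -0.8]
grip_width: 0.164
```

Emit:
servo_tool --pt "0 0.002 0 0 0 0 0" --pt "0 0.002 0 0 0 0 0" --pt "0 0.002 0 0 0 0 0" --pt "0 0.002 0 0 0 0 0" --pt "0 0.002 0 0 0 0 0" --pt "0 0.002 0 0 0 0 0" --pt "0 0.002 0 0 0 0 0" --pt "0 0.002 0 0 0 0 0" --pt "0 0.002 0 0 0 0 0" --pt "0 0.002 0 0 0 0 0"

```text
time: 10.08
eef_pos: [568.6, -80.5, 28.5]
tcp_rot: [0.693, 0.721, -0.0, -0.0]
wrist_force: [-0.2, -0.0, -1.2]
grip_width: 0.164
```

Emit:
servo_tool --pt "0 0.0015 0 0 0 0 0" --pt "0 0.0015 0 0 0 0 0" --pt "0 0.0015 0 0 0 0 0" --pt "0 0.0015 0 0 0 0 0" --pt "0 0.0015 0 0 0 0 0" --pt "0 0.0015 0 0 0 0 0" --pt "0 0.0015 0 0 0 0 0" --pt "0 0.0015 0 0 0 0 0" --pt "0 0.0015 0 0 0 0 0" --pt "0 0.0015 0 0 0 0 0"

```text
time: 10.92
eef_pos: [568.1, -65.7, 28.5]
tcp_rot: [0.693, 0.721, -0.0, 0.0]
wrist_force: [0.5, -2.8, -0.9]
grip_width: 0.169
```

Emit:
servo_tool --pt "0 0.001 0 0 0 0 0" --pt "0 0.001 0 0 0 0 0" --pt "0 0.001 0 0 0 0 0" --pt "0 0.001 0 0 0 0 0" --pt "0 0.001 0 0 0 0 0" --pt "0 0.001 0 0 0 0 0" --pt "0 0.001 0 0 0 0 0" --pt "0 0.001 0 0 0 0 0" --pt "0 0.001 0 0 0 0 0" --pt "0 0.001 0 0 0 0 0"

```text
time: 11.75
eef_pos: [567.7, -55.6, 28.4]
tcp_rot: [0.693, 0.721, 0.0, 0.0]
wrist_force: [1.3, -2.4, -1.0]
grip_width: 0.17
```

Emit:
servo_tool --pt "0 0.0005 0 0 0 0 0" --pt "0 0.0005 0 0 0 0 0" --pt "0 0.0005 0 0 0 0 0" --pt "0 0.0005 0 0 0 0 0" --pt "0 0.0005 0 0 0 0 0" --pt "0 0.0005 0 0 0 0 0" --pt "0 0.0005 0 0 0 0 0" --pt "0 0.0005 0 0 0 0 0" --pt "0 0.0005 0 0 0 0 0" --pt "0 0.0005 0 0 0 0 0"

```text
time: 12.58
eef_pos: [567.5, -50.7, 28.5]
tcp_rot: [0.693, 0.721, 0.0, 0.0]
wrist_force: [1.4, -3.0, -0.8]
grip_width: 0.168
```

Emit:
servo_tool --pt "0 0.0005 0 0 0 0 0" --pt "0 0.0005 0 0 0 0 0" --pt "0 0.0005 0 0 0 0 0" --pt "0 0.0005 0 0 0 0 0" --pt "0 0.0005 0 0 0 0 0" --pt "0 0.0005 0 0 0 0 0" --pt "0 0.0005 0 0 0 0 0" --pt "0 0.0005 0 0 0 0 0" --pt "0 0.0005 0 0 0 0 0" --pt "0 0.0005 0 0 0 0 0"

```text
time: 13.42
eef_pos: [567.3, -45.7, 28.4]
tcp_rot: [0.693, 0.721, -0.0, -0.0]
wrist_force: [1.5, -2.7, -0.8]
grip_width: 0.167
```

Emit:
servo_tool --pt "0 0.0005 0 0 0 0 0" --pt "0 0.0005 0 0 0 0 0" --pt "0 0.0005 0 0 0 0 0" --pt "0 0.0005 0 0 0 0 0" --pt "0 0.0005 0 0 0 0 0" --pt "0 0.0005 0 0 0 0 0" --pt "0 0.0005 0 0 0 0 0" --pt "0 0.0005 0 0 0 0 0" --pt "0 0.0005 0 0 0 0 0" --pt "0 0.0005 0 0 0 0 0"

```text
time: 14.25
eef_pos: [567.1, -40.7, 28.5]
tcp_rot: [0.693, 0.721, 0.0, 0.0]
wrist_force: [0.9, -2.4, -1.2]
grip_width: 0.17
```

Emit:
servo_tool --pt "0 0.0005 0 0 0 0 0" --pt "0 0.0005 0 0 0 0 0" --pt "0 0.0005 0 0 0 0 0" --pt "0 0.0005 0 0 0 0 0" --pt "0 0.0005 0 0 0 0 0" --pt "0 0.0005 0 0 0 0 0" --pt "0 0.0005 0 0 0 0 0" --pt "0 0.0005 0 0 0 0 0" --pt "0 0.0005 0 0 0 0 0" --pt "0 0.0005 0 0 0 0 0"

```text
time: 15.08
eef_pos: [566.9, -35.7, 28.4]
tcp_rot: [0.693, 0.721, -0.0, -0.0]
wrist_force: [0.8, -1.9, -1.2]
grip_width: 0.169
```

Emit:
servo_tool --pt "0 0.0004 0 0 0 0 0" --pt "0 0.0004 0 0 0 0 0" --pt "0 0.0004 0 0 0 0 0" --pt "0 0.0004 0 0 0 0 0" --pt "0 0.0004 0 0 0 0 0" --pt "0 0.0004 0 0 0 0 0" --pt "0 0.0004 0 0 0 0 0" --pt "0 0.0004 0 0 0 0 0" --pt "0 0.0004 0 0 0 0 0" --pt "0 0.0004 0 0 0 0 0"

```text
time: 15.92
eef_pos: [566.8, -31.7, 28.4]
tcp_rot: [0.693, 0.721, -0.0, 0.0]
wrist_force: [1.9, -1.4, -2.2]
grip_width: 0.165
```

Emit:
servo_tool --pt "0 0.0004 0 0 0 0 0" --pt "0 0.0004 0 0 0 0 0" --pt "0 0.0004 0 0 0 0 0" --pt "0 0.0004 0 0 0 0 0" --pt "0 0.0004 0 0 0 0 0" --pt "0 0.0004 0 0 0 0 0" --pt "0 0.0004 0 0 0 0 0" --pt "0 0.0004 0 0 0 0 0" --pt "0 0.0004 0 0 0 0 0" --pt "0 0.0004 0 0 0 0 0"

```text
time: 16.75
eef_pos: [566.7, -28.4, 28.6]
tcp_rot: [0.693, 0.721, -0.0, 0.0]
wrist_force: [1.1, -7.7, 0.5]
grip_width: 0.169
```

Emit:
servo_tool --pt "0 0.0002 0 0 0 0 0" --pt "0 0.0002 0 0 0 0 0" --pt "0 0.0002 0 0 0 0 0" --pt "0 0.0002 0 0 0 0 0" --pt "0 0.0002 0 0 0 0 0" --pt "0 0.0002 0 0 0 0 0" --pt "0 0.0002 0 0 0 0 0" --pt "0 0.0002 0 0 0 0 0" --pt "0 0.0002 0 0 0 0 0" --pt "0 0.0002 0 0 0 0 0"

```text
time: 17.58
eef_pos: [566.7, -26.4, 28.6]
tcp_rot: [0.693, 0.721, -0.0, 0.0]
wrist_force: [2.5, -8.1, 0.1]
grip_width: 0.166
```

Emit:
servo_tool --pt "0 0.0002 0 0 0 0 0" --pt "0 0.0002 0 0 0 0 0" --pt "0 0.0002 0 0 0 0 0" --pt "0 0.0002 0 0 0 0 0" --pt "0 0.0002 0 0 0 0 0" --pt "0 0.0002 0 0 0 0 0" --pt "0 0.0002 0 0 0 0 0" --pt "0 0.0002 0 0 0 0 0" --pt "0 0.0002 0 0 0 0 0" --pt "0 0.0002 0 0 0 0 0"

```text
time: 18.42
eef_pos: [566.6, -24.4, 28.6]
tcp_rot: [0.693, 0.721, -0.0, 0.0]
wrist_force: [1.4, -8.3, 1.3]
grip_width: 0.167
```

Emit:
servo_tool --pt "0 0.0002 0 0 0 0 0" --pt "0 0.0002 0 0 0 0 0" --pt "0 0.0002 0 0 0 0 0" --pt "0 0.0002 0 0 0 0 0" --pt "0 0.0002 0 0 0 0 0" --pt "0 0.0002 0 0 0 0 0" --pt "0 0.0002 0 0 0 0 0" --pt "0 0.0002 0 0 0 0 0" --pt "0 0.0002 0 0 0 0 0" --pt "0 0.0002 0 0 0 0 0"

```text
time: 19.25
eef_pos: [566.5, -22.4, 28.6]
tcp_rot: [0.693, 0.721, -0.0, 0.0]
wrist_force: [0.7, -8.2, -0.5]
grip_width: 0.166
```

Emit:
servo_tool --pt "0 0.0001 0 0 0 0 0" --pt "0 0.0001 0 0 0 0 0" --pt "0 0.0001 0 0 0 0 0" --pt "0 0.0001 0 0 0 0 0" --pt "0 0.0001 0 0 0 0 0" --pt "0 0.0001 0 0 0 0 0" --pt "0 0.0001 0 0 0 0 0" --pt "0 0.0001 0 0 0 0 0" --pt "0 0.0001 0 0 0 0 0" --pt "0 0.0001 0 0 0 0 0"

```text
time: 20.08
eef_pos: [566.5, -21.4, 28.6]
tcp_rot: [0.693, 0.721, -0.0, 0.0]
wrist_force: [1.3, -8.9, 0.8]
grip_width: 0.164
```

Emit:
servo_tool --pt "0 0.0001 0 0 0 0 0" --pt "0 0.0001 0 0 0 0 0" --pt "0 0.0001 0 0 0 0 0" --pt "0 0.0001 0 0 0 0 0" --pt "0 0.0001 0 0 0 0 0" --pt "0 0.0001 0 0 0 0 0" --pt "0 0.0001 0 0 0 0 0" --pt "0 0.0001 0 0 0 0 0" --pt "0 0.0001 0 0 0 0 0" --pt "0 0.0001 0 0 0 0 0"

```text
time: 20.92
eef_pos: [566.5, -20.7, 28.7]
tcp_rot: [0.693, 0.721, -0.0, 0.001]
wrist_force: [0.7, -9.9, 1.4]
grip_width: 0.167
```

Emit:
servo_tool --pt "0 0.0001 0 0 0 0 0" --pt "0 0.0001 0 0 0 0 0" --pt "0 0.0001 0 0 0 0 0" --pt "0 0.0001 0 0 0 0 0" --pt "0 0.0001 0 0 0 0 0" --pt "0 0.0001 0 0 0 0 0" --pt "0 0.0001 0 0 0 0 0" --pt "0 0.0001 0 0 0 0 0" --pt "0 0.0001 0 0 0 0 0" --pt "0 0 0 0 0 0 0"

```text
time: 21.75
eef_pos: [566.5, -20.1, 28.8]
tcp_rot: [0.693, 0.721, -0.0, 0.001]
wrist_force: [0.9, -12.7, 0.6]
grip_width: 0.17
```

Emit:
servo_tool --pt "0 0.0001 0 0 0 0 0" --pt "0 0.0001 0 0 0 0 0" --pt "0 0.0001 0 0 0 0 0" --pt "0 0.0001 0 0 0 0 0" --pt "0 0.0001 0 0 0 0 0" --pt "0 0.0001 0 0 0 0 0" --pt "0 0 0 0 0 0 0" --pt "0 0 0 0 0 0 0" --pt "0 0 0 0 0 0 0" --pt "0 0 0 0 0 0 0"

```text
time: 22.58
eef_pos: [566.5, -19.8, 28.8]
tcp_rot: [0.693, 0.721, -0.0, 0.001]
wrist_force: [0.6, -15.1, 1.8]
grip_width: 0.169
```

```bash
python3 - <<'E'
from h import *
for i in range(4):
    vision.camera("top"); o=arm.get_obs();print(o["eef_pos"].round(2),o["wrist_force"].round(1))
E
```

```text
[566.52 -19.76  28.8 ] [  0.7 -15.2   1.5]
[566.53 -19.76  28.82] [  0.7 -13.7   1.7]
[566.52 -19.75  28.81] [  0.1 -13.9   1.5]
[566.52 -19.78  28.82] [  1.  -14.4   2. ]
```

The force holds at about 14.4 N (13.7–15.2), so the seat is home. I'll draw the stick out now.

Emit:
servo_tool --pt "0 -0.001 0 0 0 0 0" --pt "0 -0.001 0 0 0 0 0" --pt "0 -0.002 0 0 0 0 0" --pt "0 -0.003 0 0 0 0 0" --pt "0 -0.005 0 0 0 0 0" --pt "0 -0.007 0 0 0 0 0" --pt "0 -0.009 0 0 0 0 0" --pt "0 -0.01 0 0 0 0 0" --pt "0 -0.01 0 0 0 0 0" --pt "0 -0.01 0 0 0 0 0"

```text
time: 23.62
eef_pos: [568.5, -77.5, 28.4]
tcp_rot: [0.693, 0.721, 0.0, -0.0]
wrist_force: [-0.2, -0.6, -1.4]
grip_width: 0.167
```

Emit:
servo_tool --pt "0 -0.01 0 0 0 0 0" --pt "0 -0.011 0 0 0 0 0" --pt "0 -0.011 0 0 0 0 0" --pt "0 -0.011 0 0 0 0 0" --pt "0 -0.011 0 0 0 0 0" --pt "0 -0.011 0 0 0 0 0" --pt "0 -0.011 0 0 0 0 0" --pt "0 -0.011 0 0 0 0 0" --pt "0 -0.011 0 0 0 0 0" --pt "0 -0.011 0 0 0 0 0"

```text
time: 24.45
eef_pos: [572.7, -186.3, 28.4]
tcp_rot: [0.693, 0.721, 0.0, -0.0]
wrist_force: [0.6, 0.8, -0.6]
grip_width: 0.171
```

Emit:
servo_tool --pt "0 -0.008 0 -0.008 0 0 0" --pt "0 -0.008 0 -0.007 0 0 0" --pt "0 -0.006 -0.018 0 0 0 0" --pt "0 -0.006 -0.018 0 0 0 0" --pt "0 -0.006 -0.018 0 0 0 0" --pt "0 -0.006 -0.018 0 0 0 0" --pt "0 -0.006 -0.018 0 0 0 0" --pt "0 -0.006 -0.018 0 0 0 0" --pt "0 -0.003 -0.018 0 0 0 0" --pt "0 0 -0.008 0 0 0 0"

```text
time: 25.28
eef_pos: [439.7, -246.1, 44.2]
tcp_rot: [0.694, 0.72, -0.0, 0.0]
wrist_force: [0.5, -0.9, 0.1]
grip_width: 0.168
```

Emit:
servo_tool --pt "0 0 0 0.005 0 0 0" --pt "0 0 0 0.005 0 0 0" --pt "0 0 0 0.004 0 0 0" --pt "0 0 0 0.003 0 0 0" --pt "0 0 0 0.002 0 0 0" --pt "0 0 0 0.001 0 0 0" --pt "0 0 0 0.001 0 0 0" --pt "0 0 0 0.001 0 0 0" --pt "0 0 0 0 0 0 0" --pt "0 0 0 0 0 0 0"

```text
time: 26.12
eef_pos: [441.0, -245.3, 21.5]
tcp_rot: [0.693, 0.721, 0.0, 0.0]
wrist_force: [0.2, 0.3, -0.6]
grip_width: 0.162
```

Next I'll lower it slowly to touch (about 19.5), then open partway and lift.

Emit:
servo_tool --pt "0 0 0 0.0005 0 0 0" --pt "0 0 0 0.0005 0 0 0" --pt "0 0 0 0.0005 0 0 0" --pt "0 0 0 0.0004 0 0 0" --pt "0 0 0 0 0 0 0" --pt "0 0 0 0 0 0 0" --pt "0 0 0 0 0 0 0" --pt "0 0 0 0 0 0 0" --pt "0 0 0 0 0 0 0" --pt "0 0 0 0 0 0 0"

```text
time: 26.95
eef_pos: [441.0, -245.3, 19.6]
tcp_rot: [0.693, 0.721, 0.0, 0.0]
wrist_force: [0.5, 0.1, -1.1]
grip_width: 0.17
```

Emit:
servo_tool --pt "0.06 0 0 0 0 0 0" --pt "0.06 0 0 0 0 0 0" --pt "0.06 0 0 0 0 0 0" --pt "0.06 0 0 0 0 0 0" --pt "0.06 0 0 0 0 0 0" --pt "0.06 0 0 0 0 0 0" --pt "0.06 0 0 0 0 0 0" --pt "0.06 0 0 0 0 0 0" --pt "0.06 0 0 0 0 0 0" --pt "0.06 0 0 0 0 0 0"

```text
time: 27.78
eef_pos: [440.9, -245.3, 19.6]
tcp_rot: [0.693, 0.721, -0.0, 0.0]
wrist_force: [-0.2, 0.6, 0.6]
grip_width: 0.638
```

Emit:
servo_tool --pt "0.06 0 0 -0.005 0 0 0" --pt "0.06 0 0 -0.01 0 0 0" --pt "0.06 0 0 -0.02 0 0 0" --pt "0.06 0 0 -0.02 0 0 0" --pt "0.06 0 0 -0.02 0 0 0" --pt "0.06 0 0 -0.02 0 0 0" --pt "0.06 0 0 -0.025 0 0 0" --pt "0.06 0 0 -0.025 0 0 0" --pt "0.06 0 0 -0.025 0 0 0" --pt "0.06 0 0 -0.02 0 0 0"

```text
time: 28.62
eef_pos: [441.0, -245.3, 212.6]
tcp_rot: [0.693, 0.721, 0.0, 0.001]
wrist_force: [0.1, 0.6, -0.0]
grip_width: 0.635
```

Emit:
servo_tool --pt "0.06 -0.025 -0.02 0 0 0 0" --pt "0.06 -0.025 -0.02 0 0 0 0" --pt "0.06 -0.025 -0.02 0 0 0 0" --pt "0.06 -0.025 -0.02 0 0 0 0" --pt "0.06 -0.025 -0.02 0 0 0 0" --pt "0.06 -0.025 -0.02 0 0 0 0" --pt "0.06 -0.025 -0.02 0 0 0 0" --pt "0.06 -0.015 -0.01 0 0 0 0" --pt "0.06 0 0 0 0 0 0" --pt "0.06 0 0 0 0 0 0"

```text
time: 29.45
eef_pos: [298.1, -441.1, 210.1]
tcp_rot: [0.694, 0.72, 0.0, 0.0]
wrist_force: [0.2, 0.6, 0.1]
grip_width: 0.64
```

```bash
python3 - <<'E'
from h import *
c=vision.camera("top"); im=c["pixels"][:,:,::-1]
a=cv2.resize(im[140:370,180:480],None,fx=2.6,fy=2.6,interpolation=cv2.INTER_CUBIC)
cv2.imwrite("pics/crop6.png",np.ascontiguousarray(a))
for q in("sample_jar_2","reagent_bottle_1","push_stick"): print(q,[np.round(ray(c,d["centre"],0),1) for d in spotter.pinpoint(q,"top")])
o=arm.get_obs();print(o["time"],o["eef_pos"],o["wrist_force"])
E
```

```text
sample_jar_2 [array([394. ,  83.6,   0. ])]
reagent_bottle_1 [array([717.1, -77.3,   0. ])]
push_stick [array([704. ,  45.6,   0. ]), array([ 440. , -239.4,    0. ])]
29.65 [ 299.12907675 -440.17569162  209.92241703] [-0.11559929 -0.449968   -0.0129951 ]
```

View pics/crop6.png

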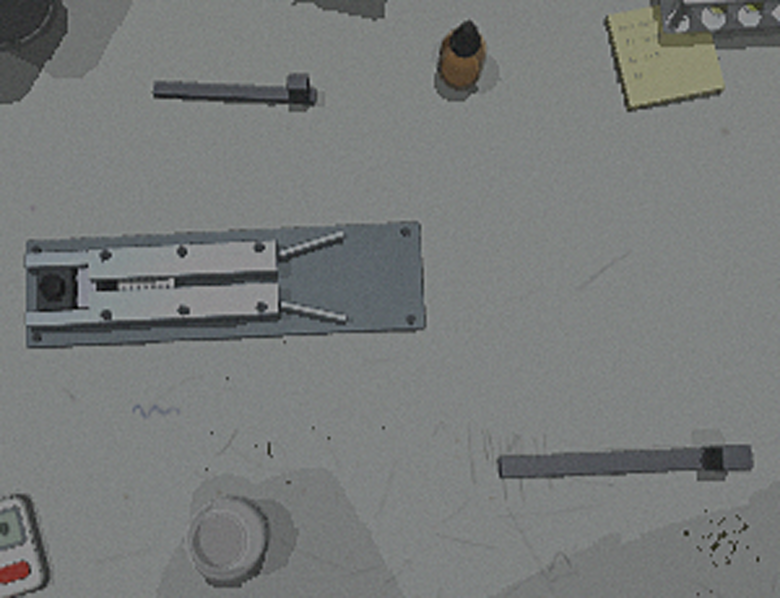

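The cassette shows in the sight slot at crop (117–175, 284) against the stop pad. The stick lies flat at (500–750, 460), clear of the guide, and the jar and bottle haven't moved. I'm handing in.

```bash
python3 -c "
from cell import arm
print(arm.finish_job())"
```

```text
the job is handed in; nothing more can be done
None
```

I fed the cassette through the tunnel with the longer push stick (150 mm handle to nose), pushed the seat home, and laid the stick back on the bench. I handed the job in at about 30 s of the 64 s allowed.

- **Push force:** It read about 2–3 N past the brake shoe, and about 8 N while the seat moved. It then rose steeply, and I stopped at about 14.4 N, with no reading over 15.2 N. That is in the "home" band and well under ramming. Forces were only read at the end of each move, not continuously.
- **Last picture:** The cassette shows in the sight slot against the stop pad. The stick lies flat on the bench, clear of the guide.
- **Bystanders:** The jar and small bottle are within about 3 mm of where they were first measured, which is the level of the vision noise.

No check failed. The seat itself is hidden, so "home" rests on the force rise and the roughly 8–9 mm of travel after contact, not on a direct view.

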